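# Nudge the port cover into its recess and close the keeper

### The arm

A 6-joint arm with a two-finger parallel gripper is mounted at the origin on the work surface. World frame = base frame: x ahead of the robot, y to its left, z up, the work surface at z = 0. Lengths are in m, angles in degrees, forces in N, time in s.
With the tool pointing down it reaches from about 0.225 to 0.725 m from the base axis. Payload 3.1 kg.
Tool frame: the origin (TCP) lies on the centre line of the jaws, within the pads' length; the fingertips stand 14 mm ahead of it and the grasp point (between the pads) lies 5 mm behind it (ctrl.finger_overhang is the x of the fingertips in the tool frame, in m); x points along the fingers, y is the direction in which the jaws open and shut, and the axes are right-handed (so a half turn about x gives the same grasp; the last joint's range is limited). The gripper opens to 85 mm and grips with 20 to 120 N. Pads are 22 mm wide; open, the fingers measure 114 mm over their backs; the gripper's body (76 mm by 85 mm) begins 54 mm behind the grasp point. The pads swing forward as they close: fully open they stand 13 mm farther back than shut.
Start: joints at [-71.78, 2.75, 5.684, 92.934, 0, 82.678], TCP at [0.226, -0.474, 0.245] pointing down, gripper open.
Joint ranges: [-166.93, 166.93], [-56.73, 111.36], [-69.38, 81.34], [-121.58, 131.49], [-85.45, 84.26], [-180, 180]. Speed limits (degrees/s): [159.86, 159.86, 180, 180, 180, 180].

### API

Orientations are given as a 3x3 rotation matrix whose columns are the frame's x, y, z axes.
In Python, from bench import ctrl gives the robot as it stands. The module is installed in compiled form; this text tells all that it offers.
- The arm moves only by the tool arm_command, never from a script. Its argument "increments" is a list that holds one entry, the list of rows, each a list of 7 numbers: the shift along the tool's x, y, z in mm, then the turn, a rotation vector about the tool's x, y, z in degrees, then the finger opening in mm, from 0 to 85.4. In form: [[[tx, ty, tz, rx, ry, rz, fingers], ...]]. A call has 1 to 20 rows; each row shifts and turns the commanded pose from where the row before left it, along the tool's axes as they then stand; what a row does not reach is not made up. A row lasts 1/8 s, in which the tool goes at most 62.5 mm and 10.7 degrees, less where a joint would pass 70% of its speed; a pose out of reach is approached as far as the arm can. A call with a gripper value outside its range is refused whole. The fingers move at their own pace and stop on an object; the grip force is fixed at half the most. Time passes only in rows, so rows that do not move let the fingers close. It gives the time, the measured TCP pose, the force and the opening at its end, in the units of the state.
- ctrl.state(): the state, without advancing time (a new reading comes with each control period).
- ctrl.capture(name): name is "scene" or "top" or "wrist"; returns the picture (384x512x3 uint8, blue, green, red); there is no depth.
- ctrl.get_calibration(name): a dict with "K" (3x3 intrinsics, pixels), "rvec" (rotation vector, rad) and "tvec" (3), from world to camera coordinates, as OpenCV has them. Camera axes: x right, y down, z forward; pixel columns grow to the right and rows downward; lengths in m; the calibration is good to about 2 mm. A picture is of the moment at which its call begins: read the wrist's pose just before it. get_calibration takes no time and is no camera call; for the wrist camera it gives the pose at the moment of the call.
- ctrl.hand_in(): hands the job in, once; it reports no verdict.
The state is a dict: "clock": time; "joint_pos": joint angles; "qd": joint speeds; "joint_torque": joint torques, N m; "eef_pos": TCP position; "tcp_rot": TCP orientation; "force": force on the tool from outside, world axes, zero at the start; "moment": the same for the moment, N m; "grip_width": finger opening in m.
Only numpy, scipy, OpenCV 4.12 (cv2) and the standard library are available. Lean on these libraries where they do the work, as an engineer would, in place of code of your own. Each camera call takes 0.05 s, during which the arm holds its last target. There are 200 camera calls.

### The job

Without picking anything up, push the blue disc across the white shell's deck with your fingers until it drops over the edge into the round port and lies flat and fully home. Then push the keeper's yellow tab towards the port until it stops, so that its tongue locks the disc in. Slide the disc, do not lift or carry it, and leave the orange disc, jar, bin and screwdriver where they are.

Things in the scene. Friction and masses are not known exactly. Their poses are not given: they have to be found in the camera images.
- shell: white moulded appliance shell, fixed to the bench: a block 240 mm (its x) by 360 mm (its y) by 50 mm high with a flat level top deck. Origin: centre of its underside, on the bench; z up; its x axis points from the port to the keeper. Two fixed rails 8 mm high flank the keeper's tongue, 13 to 18 mm either side of its centre line, from 46 to 110 mm from the port's centre; the rest of the deck is bare.
- port (a point): centre of the floor of the round port in the middle of the deck: a recess 67 mm in diameter, 13 mm deep with a flat black floor and upright walls (mouth chamfered 1.5 mm), so the point lies 37 mm above the bench and 13 mm below the deck; axes as the shell's.
- cover: the port cover: a loose solid BLUE disc, 62 mm in diameter and 12 mm thick, about 45 g, slides easily (under 1 N), with a flat white 24 mm round mark on top (solid, no hole). It starts flat on the deck, left or right (shell +y or -y) of the port, its centre 90 to 130 mm from it. Origin: centre of its underside; z is its axis. When seated, its top lies 1 mm below the deck.
- spare: an ORANGE disc of the same size, weight and mark, lying flat on the deck on the other side of the port; it stays there. Origin: centre of its underside.
- keeper (a joint): slide of the keeper, in m: 0 = fully back, clear of the port; 0.024 = fully forward (a hard stop), its tongue reaching 17 mm over the port's edge. It starts between 0 and 0.006, moves along the shell's -x, takes about 1.5 N to push and stays where it is left.
- keeper_tab (a point): centre of the top of the keeper's yellow thumb tab, which moves with the slide: 10 mm thick (shell x), 24 mm wide (shell y), its top 26 mm above the deck; axes as the shell's. The steel tongue under it is 22 mm wide, 4 mm thick, 2 mm clear of the deck, and reaches from 5 mm behind the tab's centre to 40 mm ahead of it, towards the port.
- jar: glass jar with red cap, 64 mm in diameter, 95 mm high, standing on the bench beside the shell's -y end; stays put. Origin: centre of its underside.
- bin: open blue parts bin with black tubes in it, 110 x 140 x 55 mm high, on the bench beside the shell's +y end; stays put. Origin: centre of its underside.
- driver: screwdriver lying on the bench between the robot and the shell; stays put. Origin: centre of its underside.
Things that resemble listed ones, but are neither listed nor needed, are in the scene too. Of the things that look like the cover, the middle-sized one is meant.

How it is judged:
By the outcome, as a careful person would: the job done as asked, in the order asked, and still so for the second after the job is handed in, with the robot touching nothing.
It also fails if it takes over 48 s, if anything falls off the work surface, if the arm or the gripper's body presses on something with over 40 N, if the wrist force passes 120 N, or if a joint passes its speed limit or range.

## Working session

There is one attempt and no reset: what is moved stays moved. The work goes in short steps, Python scripts to look and compute and a tool call to move; the robot and the scene stay as the last step left them, time stands still between calls to the robot, and variables do not carry over. Pictures are saved under pics/ and viewed, about 8 in all and at most 12, crops included, and the job is handed in when it is done.

Besides the shell and the picture viewer there is one more tool, called as a command line: name --argument value ..., lists and objects as JSON in quotes. arm_command: Moves the arm, as the interface text tells. Its arguments: {"type":"object","properties":{"increments":{"type":"array"}},"required":["increments"]}

```bash
mkdir -p pics
python3 - <<'E'
from bench import ctrl
import cv2,numpy as np
for n in ["top","scene"]:
    im=ctrl.capture(n); cv2.imwrite(f"pics/{n}0.png",im)
    cv2.imwrite(f"pics/{n}0b.png",cv2.resize(im,(800,600),interpolation=cv2.INTER_CUBIC))
    c=ctrl.get_calibration(n); print(n,c)
s=ctrl.state();print(s)
E
```

```text
top {'K': array([[375.08286898,   0.        , 253.4468657 ],
       [  0.        , 375.08286898, 193.89005972],
       [  0.        ,   0.        ,   1.        ]]), 'rvec': array([ 2.15584701, -2.04558133,  0.23498868]), 'tvec': array([-0.01226399,  0.48512718,  0.85246952])}
scene {'K': array([[439.85447434,   0.        , 254.16737017],
       [  0.        , 439.85447434, 192.91260814],
       [  0.        ,   0.        ,   1.        ]]), 'rvec': array([ 1.7006482 ,  1.79027296, -0.80374412]), 'tvec': array([ 0.04945954, -0.26365657,  1.42737894])}
{'clock': 0.1, 'joint_pos': array([-7.17806099e+01,  2.79101370e+00,  5.60072866e+00,  9.29327004e+01,
       -1.01893321e-03,  8.26773590e+01]), 'qd': array([-0.03931236,  0.0259223 ,  0.11035738,  0.06517592, -0.11522016,
        0.03962816]), 'joint_torque': array([ 2.81130495e-03, -3.39848793e+01,  3.20937073e+01,  1.58371800e-02,
       -2.36036576e-04, -1.05023506e-05]), 'eef_pos': array([ 0.2261854 , -0.47320717,  0.24421392]), 'tcp_rot': array([[-6.88008679e-04,  4.31172383e-01, -9.02269307e-01],
       [ 2.03332648e-03, -9.02267052e-01, -4.31172856e-01],
       [-9.99997696e-01, -2.13125874e-03, -2.55946660e-04]]), 'force': array([-0.12243851, -0.24705264, -0.23041906]), 'moment': array([0.04678533, 0.02306965, 0.04712801]), 'grip_width': 0.08507961899557341}
```

View pics/top0b.png

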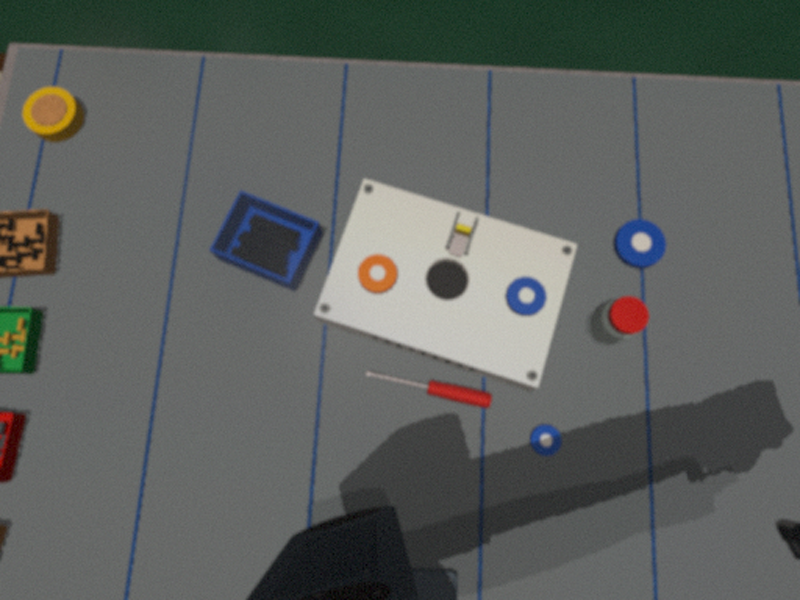

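View pics/scene0b.png

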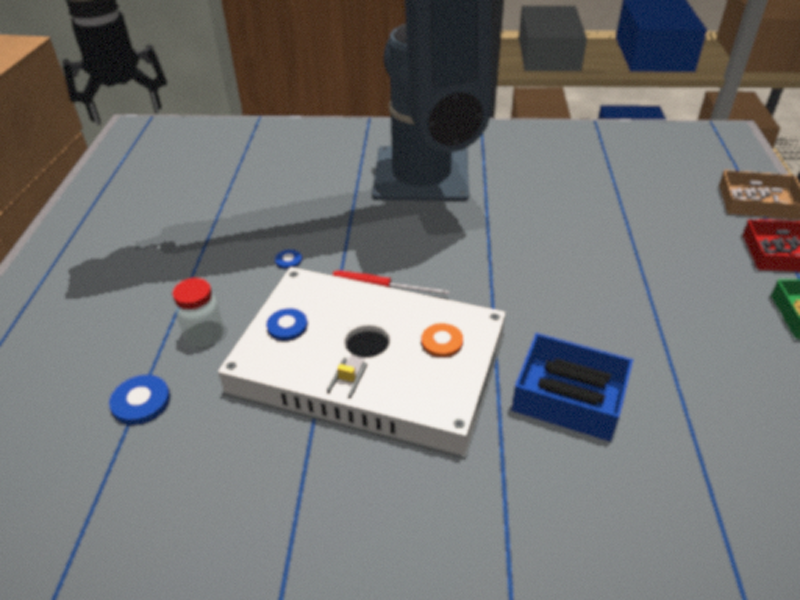

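```bash
cat > h.py <<'E'
from bench import ctrl
import cv2,numpy as np
def unproj(c,px,z):
    R=cv2.Rodrigues(c["rvec"])[0]; t=np.ravel(c["tvec"])
    p=cv2.undistortPoints(np.float64(px).reshape(-1,1,2),c["K"],None).reshape(-1,2)
    d=np.c_[p,np.ones(len(p))]@R; o=-R.T@t
    return (o+d*((z-o[2])/d[:,2])[:,None])[:,:2]
def blob(c,mask,seed,z):
    n,l=cv2.connectedComponents(mask.astype(np.uint8)); k=l[int(seed[1]),int(seed[0])]
    assert k, "seed off"
    m=(l==k).astype(np.uint8)
    cn=max(cv2.findContours(m,cv2.RETR_EXTERNAL,cv2.CHAIN_APPROX_NONE)[0],key=cv2.contourArea)
    return unproj(c,cn.reshape(-1,2),z)
E
python3 - <<'E'
from h import *
S=dict(top=dict(blue=(516,306),orange=(366,284),port=(447,279),white=(420,220),tab=(463,229)),
 scene=dict(blue=(272,328),orange=(426,346),port=(365,345),white=(430,400),tab=(346,371)))
for n in S:
    im=cv2.imread(f"pics/{n}0.png"); c=ctrl.get_calibration(n)
    hsv=cv2.cvtColor(im,cv2.COLOR_BGR2HSV); h,s,v=cv2.split(hsv)
    M=dict(blue=(s>110)&(h>100)&(h<130),orange=(s>110)&(h<20),port=v<100,white=(v>140)&(s<60),tab=(s>100)&(h>20)&(h<35))
    for k,p in S[n].items():
        p=np.array(p)/1.5625
        try: w=blob(c,M[k],p,dict(blue=.062,orange=.062,port=.05,white=.05,tab=.076)[k])
        except AssertionError as e: print(n,k,e,hsv[int(p[1]),int(p[0])]);continue
        if k=="white":
            r=cv2.minAreaRect((w*1000).astype(np.float32)); print(n,k,r,cv2.boxPoints(r).round(1).tolist())
        else:
            (x,y),r=cv2.minEnclosingCircle((w*1000).astype(np.float32)); print(n,k,x,y,r,w.mean(0)*1000,np.ptp(w,axis=0)*1000)
im=cv2.imread("pics/top0.png")[100:260,190:390]
cv2.imwrite("pics/topcrop.png",cv2.resize(im,(800,640)[:2],interpolation=cv2.INTER_CUBIC)[:600])
E
```

```text
top blue 505.86883544921875 -185.015625 28.95760154724121 [ 505.66197567 -185.32790316] [55.22233071 55.46638188]
top orange 529.9569702148438 45.104942321777344 30.169885635375977 [529.6708665   45.25832989] [58.50710836 58.58613436]
top port 528.9098510742188 -63.695308685302734 31.249042510986328 [528.83624488 -63.94585848] [59.38757099 61.64675981]
top white ((530.529052734375, -64.23348999023438), (362.2801818847656, 242.5724334716797), 74.6944351196289) [[365.70001220703125, -206.89999389648438], [599.7000122070312, -271.0], [695.2999877929688, 78.5], [461.3999938964844, 142.5]]
top tab 605.05908203125 -84.90194702148438 11.609513282775879 [604.35303692 -84.79467565] [15.03486697 22.08690363]
scene blue 512.2620849609375 -182.71607971191406 32.086605072021484 [ 511.91899695 -182.29913706] [63.07227536 57.58776477]
scene orange 535.061279296875 47.33574676513672 33.07008743286133 [534.7776178   47.41710343] [63.5206084 56.5659266]
scene port 533.2662963867188 -61.264129638671875 30.306367874145508 [533.01101169 -61.4397095 ] [51.70123953 59.96144358]
scene white ((241.217041015625, 219.4949951171875), (775.236328125, 1426.2562255859375), 49.72148513793945) [[-553.4000244140625, 384.79998779296875], [534.7000122070312, -537.2999877929688], [1035.9000244140625, 54.20000076293945], [-52.20000076293945, 976.2999877929688]]
scene tab 615.44189453125 -80.64816284179688 16.352262496948242 [616.4313347  -81.39054105] [27.84466232 23.37969771]
```

View pics/topcrop.png

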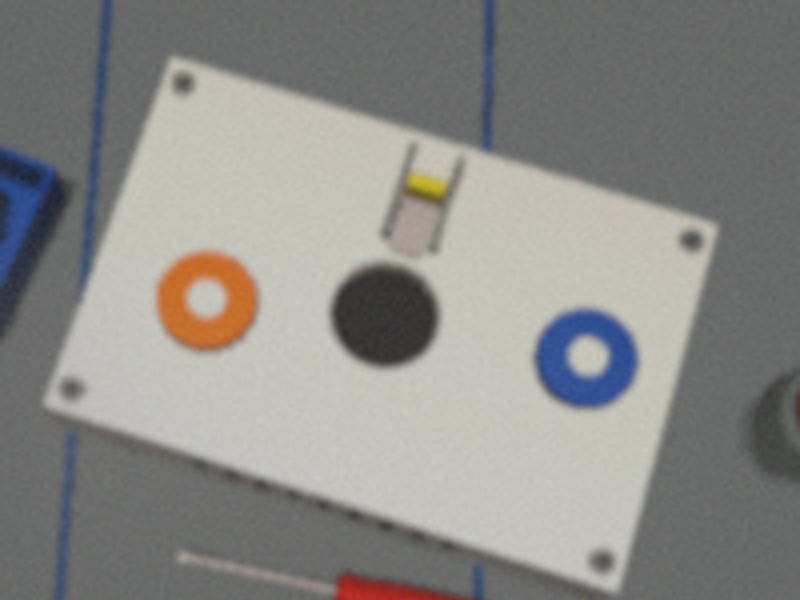

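Run:
```python
from h import *
c=ctrl.get_calibration("top")
print(unproj(c,np.array([[628,316]])/1.5625,.095)*1000, ctrl.finger_overhang)
d=np.array([23.1,121]);d/=np.linalg.norm(d);print(d,np.degrees(np.arctan2(d[1],d[0])))
tgt=np.r_[np.array([505.9,-185])-d*48,230]
s=ctrl.state();R=s["tcp_rot"]
print(R.T@(tgt-s["eef_pos"]*1000))
```

```text
[[ 474.29435103 -329.26458103]] 0.014
[0.18752243 0.98226032] 79.19176905968021
[  14.51778395 -100.74480963 -348.19082317]
```

arm_command --increments '[[[2,-14.4,-49.8,0,0,0,40],[2,-14.4,-49.8,0,0,0,40],[2,-14.4,-49.8,0,0,0,40],[2,-14.4,-49.8,0,0,0,40],[2,-14.4,-49.8,0,0,0,40],[2,-14.4,-49.8,0,0,0,40],[2.5,-14.4,-49.8,0,0,0,40],[0,0,0,-8.95,0,0,40],[0,0,0,-8.95,0,0,40],[0,0,0,-8.95,0,0,40],[0,0,0,-8.95,0,0,40],[0,0,0,-8.95,0,0,40],[0,0,0,-8.95,0,0,40],[0,0,0,0,0,0,40],[0,0,0,0,0,0,40]]]'

```text
clock: 1.98
eef_pos: [0.4973, -0.2324, 0.2305]
tcp_rot: [[-0.001, 0.982, -0.189], [0.0, -0.189, -0.982], [-1.0, -0.001, -0.0]]
force: [0.0, 0.3, 0.8]
grip_width: 0.04
```

Run:
```python
from h import *
s=ctrl.state();c=ctrl.get_calibration("wrist");im=ctrl.capture("wrist");cv2.imwrite("pics/w1.png",im)
cv2.imwrite("pics/w1b.png",cv2.resize(im,(800,600),interpolation=cv2.INTER_CUBIC))
import pickle;pickle.dump(c,open("w1.pkl","wb"))
print(s["clock"],s["eef_pos"],s["tcp_rot"],s["grip_width"],ctrl.finger_overhang,s["joint_pos"],s["force"])
R=cv2.Rodrigues(c["rvec"])[0];print(-R.T@np.ravel(c["tvec"]),R)
```

```text
1.975 [ 0.4972716  -0.2323674   0.23045372] [[-5.75483558e-04  9.81994996e-01 -1.88906053e-01]
 [ 3.78547198e-04 -1.88905857e-01 -9.81995129e-01]
 [-9.99999763e-01 -6.36631908e-04 -2.63019239e-04]] 0.04002886989414756 0.014 [-3.20472821e+01  6.19598127e+00  7.64348993e+00  9.14869654e+01
  8.87976788e-04  6.88416628e+01] [0.02145742 0.27247163 0.78635556]
[ 0.51353487 -0.1506615   0.3599685 ] [[ 0.98226102 -0.18751473 -0.00123303]
 [-0.17722459 -0.93046662  0.32066075]
 [-0.06127591 -0.31475403 -0.94719331]]
```

View pics/w1b.png

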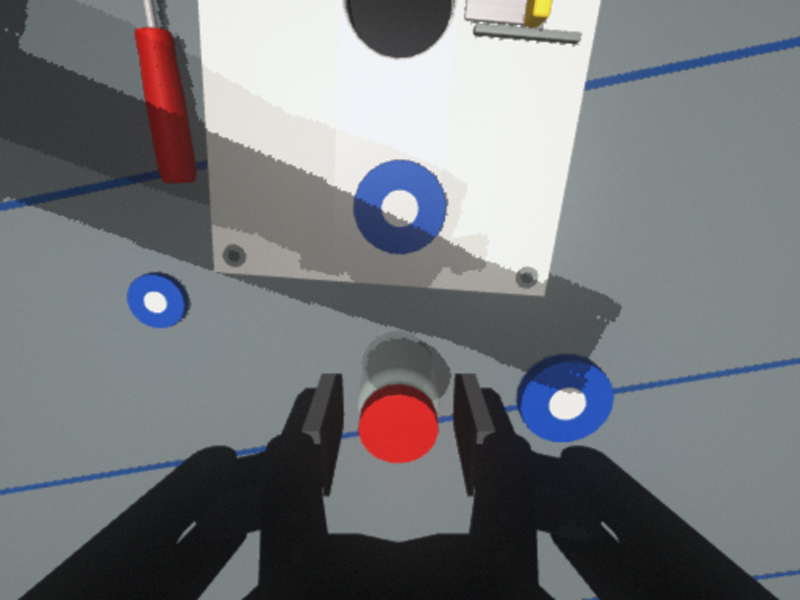

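Run:
```python
from h import *
import pickle
c=pickle.load(open("w1.pkl","rb"));im=cv2.imread("pics/w1.png")
h,s,v=cv2.split(cv2.cvtColor(im,cv2.COLOR_BGR2HSV))
w=blob(c,(s>110)&(h>100)&(h<130),np.array([375,220])/1.5625,.062)*1000
print("cover",cv2.minEnclosingCircle(w.astype(np.float32)))
from scipy.optimize import least_squares
n,l=cv2.connectedComponents((v<90).astype(np.uint8)); m=(l==l[10,256]).astype(np.uint8)
cn=max(cv2.findContours(m,0,cv2.CHAIN_APPROX_NONE)[0],key=cv2.contourArea).reshape(-1,2)
cn=cn[(cn[:,1]>4)]; w2=unproj(c,cn,.05)*1000
f=least_squares(lambda p:np.hypot(*(w2-p[:2]).T)-p[2],[529,-64,33.5]);print("port",f.x,np.abs(f.fun).max())
```

```text
cover ((507.9790344238281, -183.62979125976562), 30.41875648498535)
port [530.60640144 -62.45372757  31.82333868] 0.8187391187146495
```

arm_command --increments '[[[35,1,0,0,0,0,40],[40,0,0,0,0,0,40],[40,0,0,0,0,0,40],[30,0,0,0,0,0,40],[14,0,0,0,0,0,40],[3.5,0,0,0,0,0,40],[0,0,0,0,0,0,40],[0,0,0,0,0,0,40]]]'

```text
clock: 3.02
eef_pos: [0.4995, -0.2333, 0.07]
tcp_rot: [[0.003, 0.982, -0.187], [-0.002, -0.187, -0.982], [-1.0, 0.003, 0.001]]
force: [-0.7, -1.2, 0.2]
grip_width: 0.0401
```

arm_command --increments '[[[1,0,0,0,0,0,40],[0,0,0,0,0,0,40]]]'

```text
clock: 3.28
eef_pos: [0.4987, -0.2328, 0.0678]
tcp_rot: [[0.001, 0.982, -0.187], [-0.0, -0.187, -0.982], [-1.0, 0.001, 0.0]]
force: [-1.2, -0.1, -0.3]
grip_width: 0.0401
```

Run:
```python
from h import *
s=ctrl.state();im=ctrl.capture("wrist");cv2.imwrite("pics/w2b.png",cv2.resize(im,(800,600),interpolation=cv2.INTER_CUBIC))
print(s["clock"],s["eef_pos"],s["force"],s["grip_width"])
```

```text
3.275 [ 0.49867684 -0.23277302  0.0677921 ] [-1.17411123 -0.05669687 -0.3327349 ] 0.04013577778456895
```

View pics/w2b.png

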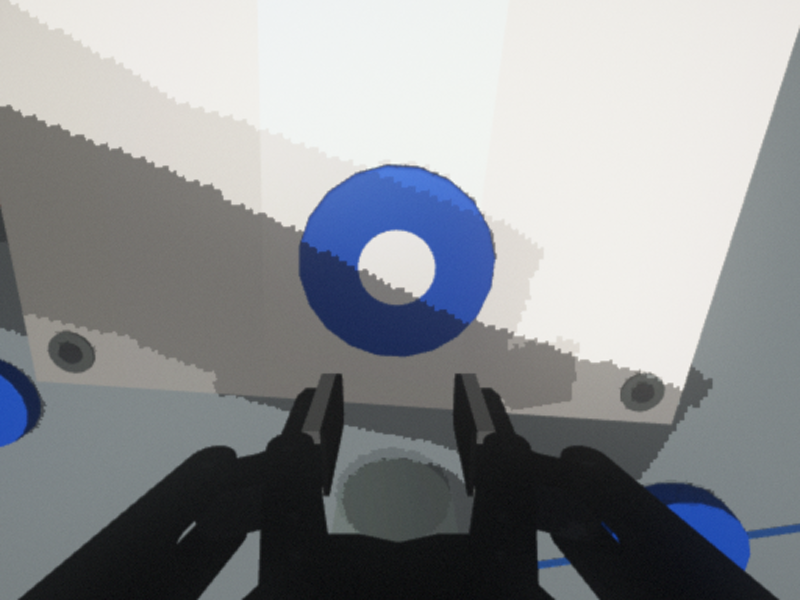

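Run:
```python
from h import *
c=ctrl.get_calibration("wrist");R=cv2.Rodrigues(c["rvec"])[0];t=np.ravel(c["tvec"])
print(c["K"][0,0])
for z in (.05,.053,.056,.06):
    w=unproj(c,np.array([[343,374],[455,374]])/1.5625,z)*1000; print(z,np.linalg.norm(w[0]-w[1]),w.mean(0), (w.mean(0)-ctrl.state()["eef_pos"][:2]*1000)@[.187,.982])
```

```text
283.1513215786149
0.05 41.556102627946444 [ 500.6208517  -226.95695038] 6.045066175569613
0.053 40.70874853073857 [ 500.90414496 -225.40643485] 7.620648266780844
0.056 39.861394433530855 [ 501.18743823 -223.85591932] 9.196230357992102
0.06 38.73158897058696 [ 501.56516259 -221.78856528] 11.297006479607107
```

arm_command --increments '[[[1,0,0,0,0,0,40],[0,0,0,0,0,0,40]]]'

```text
clock: 3.58
eef_pos: [0.4983, -0.2325, 0.0661]
tcp_rot: [[-0.0, 0.982, -0.187], [0.0, -0.187, -0.982], [-1.0, -0.0, -0.0]]
force: [1.3, -0.5, -0.3]
grip_width: 0.0398
```

arm_command --increments '[[[1,0,0,0,0,0,40],[0,0,0,0,0,0,40]]]'

```text
clock: 3.82
eef_pos: [0.4983, -0.2325, 0.0651]
tcp_rot: [[-0.0, 0.982, -0.187], [0.0, -0.187, -0.982], [-1.0, -0.0, -0.0]]
force: [-0.1, 0.1, -0.7]
grip_width: 0.0398
```

arm_command --increments '[[[1,0,0,0,0,0,40],[0,0,0,0,0,0,40]]]'

```text
clock: 4.08
eef_pos: [0.4983, -0.2326, 0.0642]
tcp_rot: [[-0.0, 0.982, -0.187], [0.0, -0.187, -0.982], [-1.0, -0.0, -0.0]]
force: [-0.8, -0.0, -0.4]
grip_width: 0.0396
```

arm_command --increments '[[[1,0,0,0,0,0,40],[0,0,0,0,0,0,40]]]'

```text
clock: 4.32
eef_pos: [0.4983, -0.2326, 0.0632]
tcp_rot: [[-0.0, 0.982, -0.187], [0.0, -0.187, -0.982], [-1.0, -0.0, -0.0]]
force: [-0.1, 0.9, -0.1]
grip_width: 0.0399
```

arm_command --increments '[[[1,0,0,0,0,0,40],[0,0,0,0,0,0,40]]]'

```text
clock: 4.58
eef_pos: [0.4985, -0.2327, 0.0626]
tcp_rot: [[0.0, 0.982, -0.187], [-0.0, -0.187, -0.982], [-1.0, 0.0, 0.0]]
force: [-0.5, -0.5, 1.7]
grip_width: 0.0401
```

arm_command --increments '[[[1,0,0,0,0,0,40],[0,0,0,0,0,0,40]]]'

```text
clock: 4.82
eef_pos: [0.4986, -0.2327, 0.0626]
tcp_rot: [[0.001, 0.982, -0.187], [-0.0, -0.187, -0.982], [-1.0, 0.001, 0.0]]
force: [-1.0, 1.5, 5.5]
grip_width: 0.0399
```

arm_command --increments '[[[-4.2,0,-2,0,0,0,40],[0,0,-6,0,0,0,40],[0,0,-6,0,0,0,40],[0,0,-6,0,0,0,40],[0,0,-7,0,0,0,40],[0,0,-8,0,0,0,40],[0,0,-8,0,0,0,40],[0,0,-8,0,0,0,40],[0,0,-8,0,0,0,40],[0,0,-8,0,0,0,40],[0,0,-8,0,0,0,40],[0,0,-7,0,0,0,40],[0,0,-6,0,0,0,40],[0,0,-5,0,0,0,40],[0,0,-4,0,0,0,40],[0,0,-3,0,0,0,40],[0,0,0,0,0,0,40]]]'

```text
clock: 6.95
eef_pos: [0.5171, -0.1342, 0.0655]
tcp_rot: [[0.0, 0.982, -0.186], [0.0, -0.186, -0.982], [-1.0, 0.0, -0.0]]
force: [-0.3, 0.0, -0.2]
grip_width: 0.0398
```

Run:
```python
from h import *
s=ctrl.state();im=ctrl.capture("wrist");cv2.imwrite("pics/w3b.png",cv2.resize(im,(800,600),interpolation=cv2.INTER_CUBIC))
print(s["clock"],s["eef_pos"],s["force"],s["grip_width"])
```

```text
6.95 [ 0.51710242 -0.13424469  0.06553045] [-0.34051674  0.0047245  -0.21187595] 0.03980147177553657
```

View pics/w3b.png

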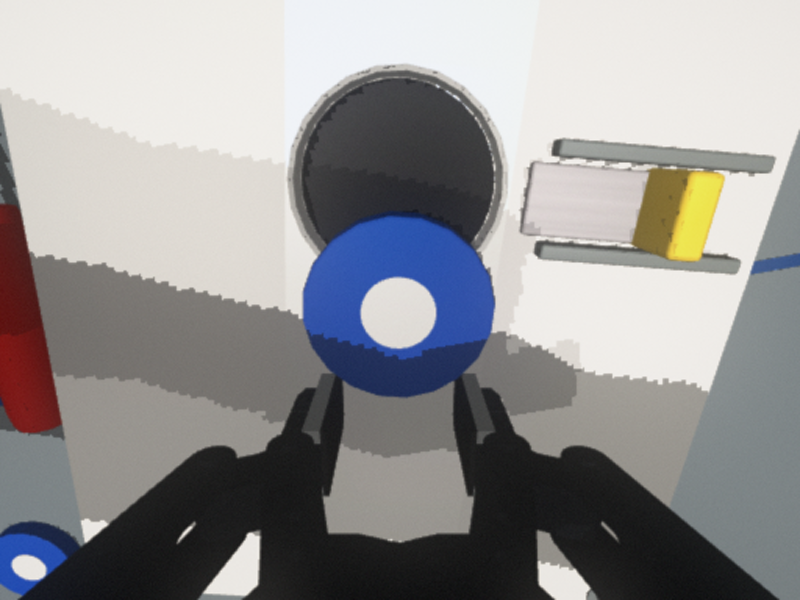

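Run:
```python
from h import *
c=ctrl.get_calibration("wrist");e=ctrl.state()["eef_pos"][:2]*1000
def rel(p,z): return [((w-e)@[.187,.982],(w-e)@[.982,-.187]) for w in unproj(c,np.array(p)/1.5625,z)*1000]
print(rel([[289,177],[508,177],[398,65]],.05)); print(rel([[303,305],[495,305],[398,396],[398,213]],.062))
```

```text
[(np.float64(76.39014638633056), np.float64(-33.949549017220534)), (np.float64(76.51672199615552), np.float64(35.11410670619981)), (np.float64(107.97544172820851), np.float64(0.36643105849993646))]
[(np.float64(37.83539456699189), np.float64(-29.675225447824157)), (np.float64(37.95601074925619), np.float64(31.313337498603392)), (np.float64(5.061479225737387), np.float64(0.5696607703517301)), (np.float64(66.74016676085246), np.float64(0.4479159840771961))]
```

arm_command --increments '[[[0,0,-3,0,0,0,40],[0,0,-3,0,0,0,40],[0,0,-3,0,0,0,40],[0,0,-3,0,0,0,40],[0,0,-3,0,0,0,40],[0,0,-3,0,0,0,40],[0,0,-3,0,0,0,40],[0,0,-3,0,0,0,40],[0,0,-3,0,0,0,40],[0,0,-3,0,0,0,40],[0,0,-3,0,0,0,40],[0,0,-2,0,0,0,40],[0,0,-2,0,0,0,40],[0,0,0,0,0,0,40]]]'

```text
clock: 8.75
eef_pos: [0.524, -0.0979, 0.0655]
tcp_rot: [[-0.0, 0.982, -0.186], [0.0, -0.186, -0.982], [-1.0, -0.0, -0.0]]
force: [-0.4, 0.3, -0.4]
grip_width: 0.0399
```

Run:
```python
from h import *
s=ctrl.state();im=ctrl.capture("wrist");cv2.imwrite("pics/w4b.png",cv2.resize(im,(800,600),interpolation=cv2.INTER_CUBIC))
print(s["clock"],s["eef_pos"],s["force"],s["grip_width"])
```

```text
8.75 [ 0.52398197 -0.09786066  0.06547628] [-0.35807585  0.34877924 -0.37243735] 0.03989961604435889
```

View pics/w4b.png

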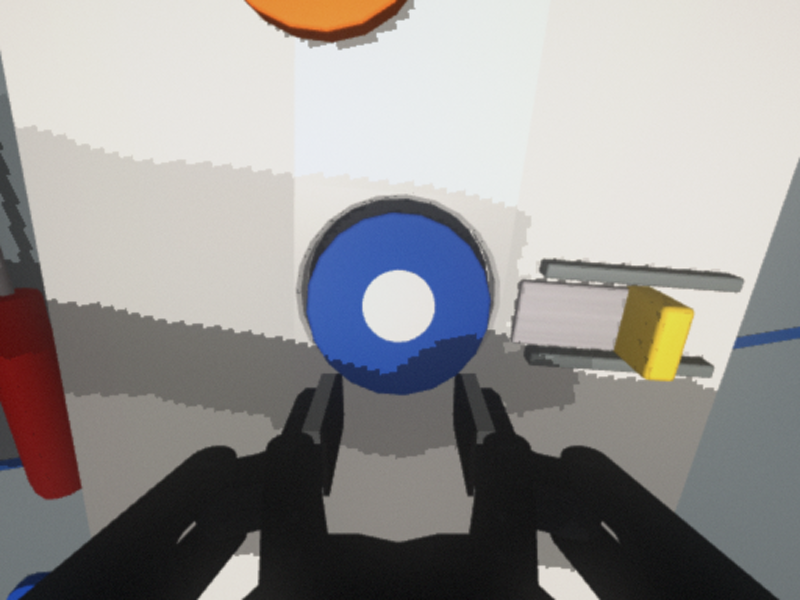

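arm_command --increments '[[[0,0,-1,0,0,0,40],[0,0,-1,0,0,0,40],[0,0,-1,0,0,0,40],[0,0,-1,0,0,0,40],[0,0,-1,0,0,0,40],[0,0,0,0,0,0,40]]]'

```text
clock: 9.55
eef_pos: [0.5249, -0.093, 0.0655]
tcp_rot: [[-0.0, 0.982, -0.187], [0.0, -0.187, -0.982], [-1.0, -0.0, -0.0]]
force: [-0.1, 0.2, -0.1]
grip_width: 0.0401
```

Run:
```python
from h import *
s=ctrl.state();im=ctrl.capture("wrist");cv2.imwrite("pics/w5b.png",cv2.resize(im[100:290,150:450],(800,507),interpolation=cv2.INTER_CUBIC))
print(s["clock"],s["eef_pos"],s["force"],s["grip_width"])
```

```text
9.55 [ 0.52492301 -0.09302579  0.06551972] [-0.0961913   0.16895407 -0.09294513] 0.040084489931434604
```

View pics/w5b.png

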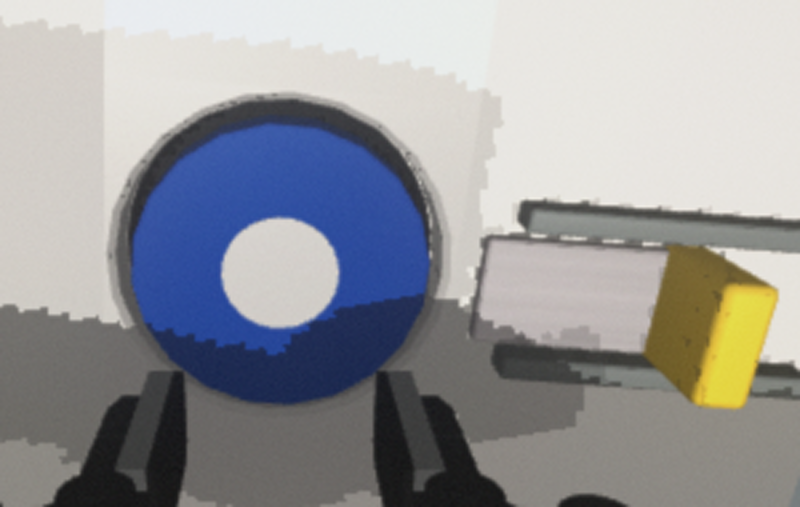

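arm_command --increments '[[[0,0,-1,0,0,0,40],[0,0,-1,0,0,0,40],[0,0,-1,0,0,0,40],[0,0,-1,0,0,0,40],[0,0,0,0,0,0,40]]]'

```text
clock: 10.22
eef_pos: [0.5257, -0.0891, 0.0655]
tcp_rot: [[0.0, 0.982, -0.187], [-0.0, -0.187, -0.982], [-1.0, 0.0, 0.0]]
force: [-0.8, 0.4, -0.3]
grip_width: 0.0402
```

Run:
```python
from h import *
s=ctrl.state();im=ctrl.capture("wrist");cv2.imwrite("pics/w6b.png",cv2.resize(im[100:290,150:450],(800,507),interpolation=cv2.INTER_CUBIC))
print(s["clock"],s["eef_pos"],s["force"],s["grip_width"])
```

```text
10.225 [ 0.52567954 -0.08909251  0.06551997] [-0.75407458  0.39323141 -0.26564403] 0.04024666601592567
```

View pics/w6b.png

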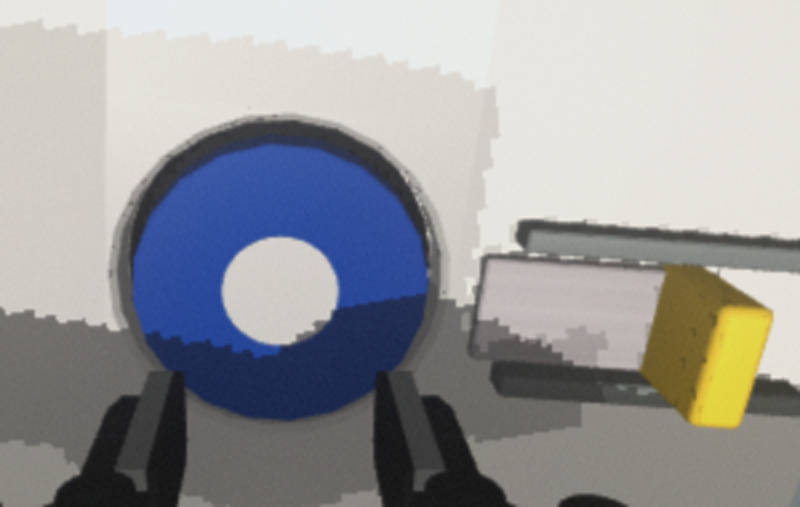

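Run:
```python
from h import *
c=ctrl.get_calibration("wrist");e=ctrl.state()["eef_pos"][:2]*1000
def rel(p,z): return np.array([((w-e)@[.187,.982],(w-e)@[.982,-.187]) for w in unproj(c,np.array(p)*.375+[150,100],z)*1000]).round(1).tolist()
for z in (.049,): print("disc T,L(ead),left,right",rel([[281,420],[281,144],[132,285],[430,285]],z),"mark T L l r",rel([[281,345],[281,237],[221,291],[339,291]],z))
print("rim", rel([[275,114],[110,275],[447,275]],.05))
print(c["K"],-cv2.Rodrigues(c["rvec"])[0].T@np.ravel(c["tvec"]))
```

```text
disc T,L(ead),left,right [[-5.3, 1.0], [56.1, 0.8], [26.6, -30.0], [26.7, 31.8]] mark T L l r [[13.0, 0.9], [37.1, 0.9], [25.3, -11.6], [25.3, 13.0]]
rim [[62.0, -0.3], [29.2, -34.1], [29.3, 34.9]]
[[283.15132158   0.         254.57499026]
 [  0.         283.15132158 194.57258017]
 [  0.           0.           1.        ]] [ 0.54166507 -0.00737694  0.19502901]
```

Run:
```python
from h import *
c=ctrl.get_calibration("wrist");s=ctrl.state();e=s["eef_pos"]*1000
U=lambda p,z:unproj(c,np.array(p)*.375+[150,100],z)*1000
q=U([[722,308],[771,310],[740,427],[692,424]],.076);t=q.mean(0)
r=U([[529,222],[799,243]],.058);print("rail dir",np.degrees(np.arctan2(*(r[1]-r[0])[::-1])))
r=U([[483,255],[476,357]],.056);print("tongue tip",r,r.mean(0),np.degrees(np.arctan2(*(r[0]-r[1])[::-1]))-90)
sx=np.array([.9645,-.264]);sy=np.array([.264,.9645]);P=np.array([530.6,-62.4])
print("tab",q,t,"shell",(t-P)@sx,(t-P)@sy)
g=P+sx*((t-P)@sx+36)
print(g,s["tcp_rot"].T@(np.r_[g,125]-e))
```

```text
rail dir -15.261065323566879
tongue tip [[571.79960826 -61.57964266]
 [568.19693553 -83.28311171]] [569.9982719  -72.43137718] -9.424888414114974
tab [[606.58556534 -70.88057911]
 [614.80792964 -72.80523661]
 [609.77288545 -95.15729563]
 [601.26696447 -92.92608176]] [608.10833623 -82.94229828] shell 80.17995703819523 0.6491540729649862
[642.65556856 -93.07150866] [-59.49738907 115.67789497 -17.98568456]
```

arm_command --increments '[[[-15,0,0,0,0,0,40],[-22,0,0,0,0,0,40],[-22,0,0,0,0,0,20],[0,20,-3,0,0,0,0],[0,30,-4.5,0,0,0,0],[0,30,-4.5,0,0,0,0],[0,25,-4,0,0,0,0],[0,10.7,-2,0,0,0,0],[0,0,0,4.5,0,0,0],[0,0,0,0,0,0,0],[0,0,0,0,0,0,0]]]'

```text
clock: 11.65
eef_pos: [0.6424, -0.0931, 0.1249]
tcp_rot: [[0.0, 0.965, -0.262], [-0.0, -0.262, -0.965], [-1.0, 0.0, 0.0]]
force: [0.0, -0.4, -0.9]
grip_width: -0.0
```

Run:
```python
from h import *
s=ctrl.state();im=ctrl.capture("wrist");cv2.imwrite("pics/w7b.png",cv2.resize(im,(800,600),interpolation=cv2.INTER_CUBIC))
e=s["eef_pos"]*1000
sx=np.array([.9645,-.264]);sy=np.array([.264,.9645]);P=np.array([530.6,-62.4])
print(s["clock"],e,(e[:2]-P)@sx,(e[:2]-P)@sy,s["tcp_rot"],s["grip_width"])
```

```text
11.65 [642.39071517 -93.11285717 124.9310361 ] 115.9303390767391 -0.10980193340138035 [[ 6.69275975e-05  9.65006440e-01 -2.62226175e-01]
 [-9.85008535e-05 -2.62226168e-01 -9.65006439e-01]
 [-9.99999993e-01  9.04150646e-05  7.75037905e-05]] -1.1268510477556928e-05
```

View pics/w7b.png

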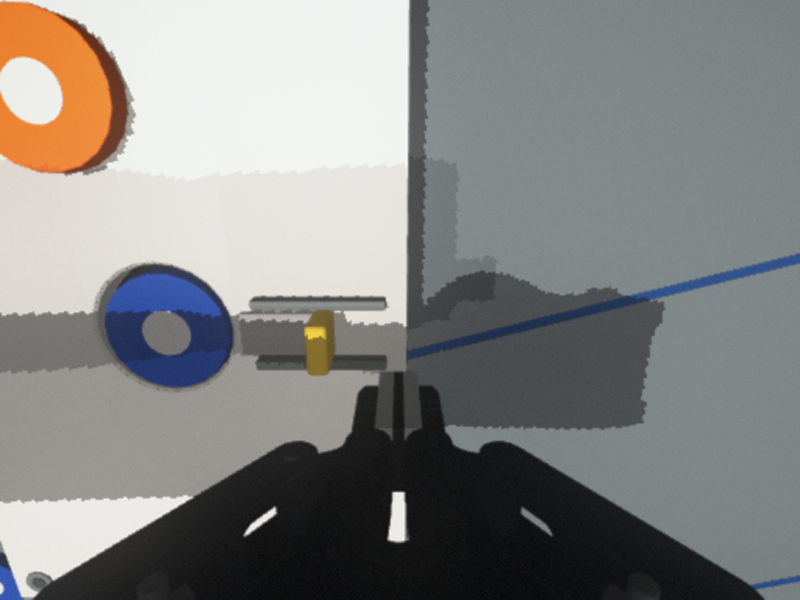

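arm_command --increments '[[[15,0,0,0,0,0,0],[18,0,0,0,0,0,0],[12,0,0,0,0,0,0],[3,0,0,0,0,0,0],[0,0,0,0,0,0,0],[0,-5,0,0,0,0,0],[0,-5,0,0,0,0,0],[0,-3,0,0,0,0,0],[0,-3,0,0,0,0,0],[0,-3,0,0,0,0,0],[0,-3,0,0,0,0,0],[0,0,0,0,0,0,0]]]'

```text
clock: 13.2
eef_pos: [0.6215, -0.0873, 0.0767]
tcp_rot: [[0.0, 0.965, -0.263], [-0.0, -0.263, -0.965], [-1.0, 0.0, -0.0]]
force: [1.2, 0.5, 0.7]
grip_width: -0.0001
```

arm_command --increments '[[[0,-2,0,0,0,0,0],[0,-2,0,0,0,0,0],[0,-2,0,0,0,0,0],[0,-2,0,0,0,0,0],[0,-2,0,0,0,0,0],[0,0,0,0,0,0,0]]]'

```text
clock: 13.95
eef_pos: [0.6115, -0.0846, 0.0766]
tcp_rot: [[-0.0, 0.965, -0.263], [0.0, -0.263, -0.965], [-1.0, -0.0, 0.0]]
force: [1.0, -0.7, 0.1]
grip_width: -0.0002
```

arm_command --increments '[[[0,-2,0,0,0,0,0],[0,-1,0,0,0,0,0],[0,-1,0,0,0,0,0],[0,-1,0,0,0,0,0],[0,-1,0,0,0,0,0]]]'

```text
clock: 14.58
eef_pos: [0.606, -0.0831, 0.0766]
tcp_rot: [[0.0, 0.965, -0.263], [-0.0, -0.263, -0.965], [-1.0, 0.0, 0.0]]
force: [2.8, -1.0, 0.6]
grip_width: 0.0001
```

arm_command --increments '[[[0,-1,0,0,0,0,0],[0,-1,0,0,0,0,0]]]'

```text
clock: 14.82
eef_pos: [0.6041, -0.0826, 0.0765]
tcp_rot: [[0.0, 0.965, -0.263], [-0.0, -0.263, -0.965], [-1.0, 0.0, 0.0]]
force: [1.6, -0.4, 0.6]
grip_width: -0.0
```

arm_command --increments '[[[0,-1,0,0,0,0,0],[0,-1,0,0,0,0,0]]]'

```text
clock: 15.08
eef_pos: [0.6024, -0.0821, 0.0766]
tcp_rot: [[0.001, 0.965, -0.263], [-0.0, -0.263, -0.965], [-1.0, 0.001, 0.0]]
force: [2.7, -1.0, -0.1]
grip_width: -0.0001
```

arm_command --increments '[[[0,-1,0,0,0,0,0],[0,-1,0,0,0,0,0]]]'

```text
clock: 15.32
eef_pos: [0.6022, -0.0821, 0.0768]
tcp_rot: [[0.004, 0.965, -0.263], [-0.001, -0.263, -0.965], [-1.0, 0.005, -0.0]]
force: [8.2, -1.4, -3.0]
grip_width: -0.0003
```

arm_command --increments '[[[0,-1,0,0,0,0,0],[0,0,0,0,0,0,0]]]'

```text
clock: 15.58
eef_pos: [0.6021, -0.0821, 0.0769]
tcp_rot: [[0.006, 0.965, -0.263], [-0.001, -0.263, -0.965], [-1.0, 0.007, -0.0]]
force: [8.2, -1.4, -3.1]
grip_width: -0.0002
```

arm_command --increments '[[[0,4,0,0,0,0,0],[0,8,0,0,0,0,0],[0,4,0,0,0,0,0],[-15,0,0,0,0,0,0],[-25,0,0,0,0,0,0],[-25,0,0,0,0,0,0],[-15,-20,20,0,0,0,0],[0,-25,20,0,0,0,0],[0,-20,20,0,0,0,0],[0,0,0,0,0,0,0],[0,0,0,0,0,0,0]]]'

```text
clock: 16.95
eef_pos: [0.5369, -0.1262, 0.1574]
tcp_rot: [[0.002, 0.965, -0.263], [-0.0, -0.263, -0.965], [-1.0, 0.002, -0.0]]
force: [0.6, 0.9, 0.3]
grip_width: -0.0002
```

Run:
```python
from h import *
s=ctrl.state();im=ctrl.capture("wrist");cv2.imwrite("pics/w8b.png",cv2.resize(im[0:300,60:460],(800,600),interpolation=cv2.INTER_CUBIC))
print(s["clock"],s["eef_pos"],s["force"])
```

```text
16.95 [ 0.53685955 -0.12617186  0.15742687] [0.55882305 0.90640994 0.28629045]
```

View pics/w8b.png

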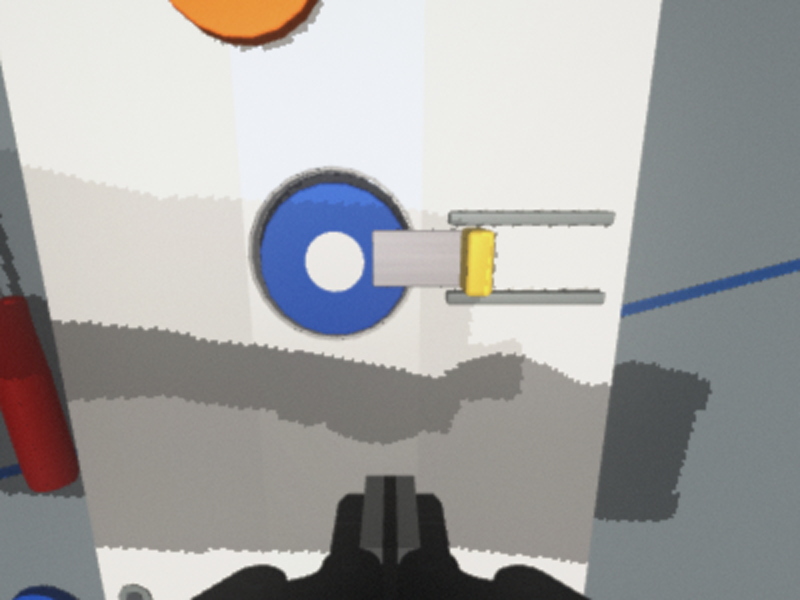

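The disc lies flat in the port at about (334,260). The tongue covers its right edge, with its tip at about (374,258), and the tab is forward. The orange disc and screwdriver look undisturbed.

Run:
```python
from h import *
c=ctrl.get_calibration("wrist");U=lambda p,z:unproj(c,np.array(p)*.5+[60,0],z)*1000
sx=np.array([.9645,-.264]);P=np.array([530.6,-62.4])
print("tab x",(U([[479,262]],.076)-P)@sx,"tip x",(U([[374,258]],.056)-P)@sx)
print(ctrl.hand_in())
```

```text
tab x [56.11092441] tip x [17.28211215]
the job is handed in; nothing more can be done
None
```

The blue disc is flat and fully home in the port, and the keeper's tongue is locked over it. I handed the job in at about 17 s on the robot's clock, and no verdict was reported.

- **Disc:** I slid it about 123 mm along the deck with two straddling fingertips until it dropped in. In the wrist picture its edge and mark measure 61–62 mm and 24–25 mm, at the height a seated disc should have, so it is flat. It rests against the near side of the port, within the 5 mm clearance.
- **Keeper:** I pushed the yellow tab with closed fingers until it stopped dead, with the force rising from about 2–3 N to 8 N. Afterwards the tab's centre measured 56.1 mm from the port's centre (56.5 expected). The tongue's tip measured 17.3 mm (16.5 expected).
- **Other things:** The arm stands clear and touches nothing. The orange disc and screwdriver look untouched in the last picture. I did not take a last picture of the jar and bin, but the arm did not go near the bin and the gripper stayed well clear of the jar.
- **Disagreement:** The first measurements from the top and scene cameras differed by about 5 mm in x for the discs and port and about 10 mm for the tab. I relied on the wrist camera and on touching the deck instead.

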